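Box up the hex nipples

ROBOT

A 6-joint arm with a two-finger parallel gripper is mounted at the origin on the work surface. World frame = base frame: x ahead of the robot, y to its left, z up, the work surface at z = 0. Lengths are in m, angles in rad, forces in N, time in s.
With the tool pointing down it reaches from about 0.4 to 0.825 m from the base axis. Payload 7 kg.
Tool frame: the origin (TCP) lies on the mounting face of the last link; the fingertips stand 178 mm ahead of it and the grasp point (between the pads) lies arm.grip_depth ahead of it (arm.grip_depth is the distance from the TCP to the grasp point, in m); z points along the fingers, y is the direction in which the jaws open and shut (so a half turn about z gives the same grasp; the last joint's range is limited). The gripper opens to 88 mm and grips with 3 to 60 N. Pads are 19 mm wide; open, the fingers measure 130 mm over their backs; the gripper's body (78 mm by 193 mm) begins 47 mm behind the grasp point.
Start: joints at [0.288, 0.359, 0.012, 0, -1.224, -0.288], TCP at [0.675, -0, 0.405] pointing down, gripper open.
Joint ranges: [-3.07, 3.07], [-1.43, 2.12], [-1.02, 1.25], [-3.03, 1.67], [-3.05, -0], [-3.03, 3.03]. Speed limits (rad/s): [2.39, 2.39, 3.01, 3.14, 3.14, 3.14].

INTERFACE

Orientations are given as [roll, pitch, yaw] about the fixed x, y, z axes, in that order (R = Rz(yaw) Ry(pitch) Rx(roll)).
In Python, from station import arm gives the robot as it stands.
- The arm moves only by the tool carry_out, never from a script. Its argument "targets" is a list that holds one entry, the list of rows, each a list of 7 numbers: the turn, a rotation vector about the tool's x, y, z in units of 8 degrees (1.0 is 8 degrees), then the shift along the tool's x, y, z in units of 2.5 cm (1.0 is 2.5 cm), then the opening, from -1 (shut) to 1 (fully open). A call has 1 to 20 rows; each row shifts and turns the commanded pose from where the row before left it, along the tool's axes as they then stand; what a row does not reach is not made up. A row lasts 1/8 s, in which the tool goes at most 62.5 mm and 10.7 degrees, less where a joint would pass 70% of its speed; a pose out of reach is approached as far as the arm can. A call with a number of a shift or a turn outside -1 to 1 is refused whole. A call with a gripper value outside its range is refused whole. The fingers move at their own pace and stop on an object; "squeeze" is the grip in N (left out, the last holds). Time passes only in rows, so rows that do not move let the fingers close. It gives the time, the measured TCP pose, the force and the opening at its end, in the units of the state.
- arm.get_state(): the state, without advancing time (a new reading comes with each control period).
- arm.grab_frame(name): name is "scene" or "side" or "wrist"; returns (picture, depth): 420x560x3 uint8, red, green, blue; 420x560 float32, m along the optical axis (not along the pixel's ray), 0 where there is no reading.
- arm.camera_model(name): a dict with "camera_matrix" (3x3 intrinsics, pixels), "world_from_camera" (4x4, takes a point from camera to world coordinates). Camera axes: x right, y down, z forward; pixel columns grow to the right and rows downward; lengths in m; the calibration is good to about 2 mm. A picture is of the moment at which its call begins: read the wrist's pose just before it. camera_model takes no time and is no camera call; for the wrist camera it gives the pose at the moment of the call.
- arm.job_done(): hands the job in, once; it reports no verdict.
Trained networks look in the newest picture that a camera, given by its name, has taken for a name from the list of things; names that differ only in an ending like _2 or _b are one class to them, and where a whole thing is asked for, a point or a joint stands for the part that bears it (a point fixed in the world has none). Each returns a list of dicts, best first, with "conf" (0 to 1); they miss things now and then, are a little off and sometimes report something else, mostly with a low value. They report only what shows in the picture. A call takes as long as a camera call. They do not tell look-alikes from the thing itself.
- arm.spot_in(camera, query): "point" ([row, column] in pixels, amid what is visible of it).
- arm.landmark_of(camera, query): "point" ([row, column] in pixels: a listed point, or the origin of a listed thing).
The state is a dict: "t": time; "q": joint angles; "qd": joint speeds; "joint_efforts": joint torques, N m; "eef_pos": TCP position; "ee_rot": TCP orientation; "force": force on the tool from outside, world axes, zero at the start; "moment": the same for the moment, N m; "width": finger opening in m.
Only numpy, scipy, OpenCV 4.12 (cv2) and the standard library are available. Lean on these libraries where they do the work, as an engineer would, in place of code of your own. Each camera call takes 0.05 s, during which the arm holds its last target.

TASK

Put the two brass hex nipples away in their boxes: stand the larger one upright in the middle of the larger base and the smaller one in the middle of the smaller base, then close each base with the cover of its size, clipped corners over clipped corners and seated fully down. Leave the tee, the elbow and the flat nut where they lie.

Things in the scene. Friction and masses are not known exactly. Their poses are not given: they have to be found in the camera images.
- nipple_large_centre (a point): centre (half-way up) of a loose brass hex nipple standing upright on the table: a plain round tube end 33 mm in diameter above and below a hexagonal collar 38 mm across flats and 12 mm high at mid-height; 40 mm tall in all, z along its axis. The larger of the two.
- nipple_small_centre (a point): centre (half-way up) of a loose brass hex nipple standing upright on the table: a plain round tube end 22 mm in diameter above and below a hexagonal collar 26 mm across flats and 10 mm high at mid-height; 34 mm tall in all, z along its axis. The smaller of the two.
- base_large: fixed grey box base: slab 110 x 90 mm (x, y), 8 mm thick, with a flat solid plinth 96 x 76 mm on it, top 18 mm above the origin. Both +x corners clipped at 45 degrees (24 mm legs; plinth too), -x corners square. The larger nipple stands on the plinth's middle; the larger cover drops over the plinth onto the slab's margin. Origin: centre of the underside, z up.
- base_small: fixed grey box base: slab 90 x 72 mm (x, y), 8 mm thick, with a flat solid plinth 76 x 58 mm on it, top 18 mm above the origin. Both +x corners clipped at 45 degrees (24 mm legs; plinth too), -x corners square. The smaller nipple stands on the plinth's middle; the smaller cover drops over the plinth onto the slab's margin. Origin: centre of the underside, z up.
- cover_large_grip (a point): centre of the black grip rib (56 mm along x, 16 mm in y, 24 mm high) on a loose upright grey cover: a hollow hood 110 x 90 mm (x, y), 59 mm high below the rib, open below, walls 3.5 mm. Its +x corners are clipped like its base's; fits with +x the same way, 3.5 mm play. Point: 12 mm above the hood's top, 71 mm above its lower edge, 79 mm above the base's origin when seated.
- cover_small_grip (a point): centre of the black grip rib (56 mm along x, 16 mm in y, 24 mm high) on a loose upright grey cover: a hollow hood 90 x 72 mm (x, y), 53 mm high below the rib, open below, walls 3.5 mm. Its +x corners are clipped like its base's; fits with +x the same way, 3.5 mm play. Point: 12 mm above the hood's top, 65 mm above its lower edge, 73 mm above the base's origin when seated.
- tee_centre (a point): loose brass tee lying flat, not to be moved: run 58 mm along x, one branch to +y 29 mm long, 30 mm high; the point is on the run's middle, 15 mm up.
- elbow_centre (a point): loose brass 90-degree elbow lying flat, not to be moved: two arms of 31 mm from the bend, to +x and +y, 30 mm high; the point is 15 mm up, 10 mm from the bend along each arm.
- nut_centre (a point): loose brass hex nut lying flat, not to be moved: a wide thin hexagon 46 mm across flats with a wide bore, only 12 mm high, the point is half-way up.
Not all that is in view belongs to the job. Leave any green look-alike of the part that bears cover_large_grip alone.

How it is judged:
At the end, for the whole second after the job is handed in: Each nipple stands upright (0.1 rad) on the base of its size, within 20 mm of its middle; each cover sits fully down (3 mm) on the base of its size, within 8 mm of centre, level (0.06 rad), aligned (0.15 rad), clipped corners over clipped corners; all at rest and released (horizontal distance between nipple_large_centre and base_large below 0.02 m and z of nipple_large_centre in the frame of base_large between 0.035 and 0.041 m and angle between each of nipple_large_centre, nipple_small_centre's own z axis and vertical below 0.1 rad and horizontal distance between cover_large_grip and base_large below 0.008 m and z of cover_large_grip in the frame of base_large between 0.076 and 0.082 m and angle between each of cover_large_grip, cover_small_grip's own z axis and vertical below 0.06 rad and angle between the x axis of cover_large_grip and the x axis of base_large, either way round below 0.15 rad and linear speed of each of nipple_large, cover_large, nipple_small, cover_small below 0.02 m/s and horizontal distance between nipple_small_centre and base_small below 0.02 m and z of nipple_small_centre in the frame of base_small between 0.032 and 0.038 m and horizontal distance between cover_small_grip and base_small below 0.008 m and z of cover_small_grip in the frame of base_small between 0.07 and 0.076 m and angle between the x axis of cover_small_grip and the x axis of base_small, either way round below 0.15 rad); the robot touches nothing.
It fails at once if the tee fitting is moved by more than 25 mm (distance of tee_centre from where it was at the start of the episode above 0.025 m).
It fails at once if the elbow fitting is moved by more than 25 mm (distance of elbow_centre from where it was at the start of the episode above 0.025 m).
It fails at once if the hex nut is moved by more than 25 mm (distance of nut_centre from where it was at the start of the episode above 0.025 m).
It also fails if it takes over 120 s, if anything falls off the work surface, if the arm or the gripper's body presses on something with over 40 N, if the wrist force passes 120 N, or if a joint passes its speed limit or range.

## Working session

There is one attempt and no reset: what is moved stays moved. The work goes in short steps, Python scripts to look and compute and a tool call to move; the robot and the scene stay as the last step left them, time stands still between calls to the robot, and variables do not carry over. Pictures are saved under pics/ and viewed, and the job is handed in when it is done.

Besides the shell and the picture viewer there is one more tool, called after "Request:" in YAML: its name, and indented under it one key for each argument. carry_out: Moves the arm, as the interface text tells. Its arguments: {"type":"object","properties":{"targets":{"type":"array"},"squeeze":{"type":"number"}},"required":["targets"]}

```bash
ls; mkdir -p pics
python3 - <<'E'
from station import arm
import cv2,numpy as np
s=arm.get_state(); print(s, arm.grip_depth)
for n in ["scene","side","wrist"]:
    p,d=arm.grab_frame(n); cv2.imwrite(f"pics/{n}0.png",p[:,:,::-1]); np.save(f"pics/{n}0.npy",d)
    m=arm.camera_model(n); print(n,m)
E
```

```text
pics
{'t': 0.0, 'q': array([ 2.88112764e-01,  3.59400013e-01,  1.10326122e-02, -3.82991407e-04,
       -1.22415554e+00, -2.88133541e-01]), 'qd': array([ 0.0001223 ,  0.00026145,  0.000408  ,  0.00052466, -0.00232991,
        0.00027657]), 'joint_efforts': array([-8.00930356e-04, -5.82726967e+01,  2.93058443e+01,  6.99745238e+00,
        6.93249181e-03, -2.06530804e-04]), 'eef_pos': array([6.74783377e-01, 7.50990408e-06, 4.03696622e-01]), 'ee_rot': array([ 3.13983490e+00, -1.45501838e-04, -1.57094740e+00]), 'force': array([-0.18347881,  0.93213282, -0.24655411]), 'moment': array([0.00346727, 0.00850276, 0.03063486]), 'width': 0.08772996569643005} 0.1593
scene {'camera_matrix': array([[424.93109664,   0.        , 274.05703223],
       [  0.        , 424.93109664, 205.54092071],
       [  0.        ,   0.        ,   1.        ]]), 'world_from_camera': array([[-0.00724283,  0.84846971, -0.52919437,  1.0305921 ],
       [ 0.99995325,  0.00953581,  0.00160311, -0.00366149],
       [ 0.00640649, -0.52915802, -0.84849911,  0.96102298],
       [ 0.        ,  0.        ,  0.        ,  1.      
[... 293 characters left out ...]
969433, -0.71970373,  0.62887942],
       [-0.01718813, -0.78311229, -0.62164275,  0.62550575],
       [ 0.        ,  0.        ,  0.        ,  1.        ]])}
wrist {'camera_matrix': array([[358.97723306,   0.        , 281.34647033],
       [  0.        , 358.97723306, 206.32072827],
       [  0.        ,   0.        ,   1.        ]]), 'world_from_camera': array([[-9.99999744e-01,  4.47188727e-04, -5.57788894e-04,
         6.74050943e-01],
       [ 2.93699342e-04,  9.68306318e-01,  2.49765466e-01,
        -6.82001243e-02],
       [ 6.51802811e-04,  2.49765239e-01, -9.68306202e-01,
         3.84051432e-01],
       [ 0.00000000e+00,  0.00000000e+00,  0.00000000e+00,
         1.00000000e+00]])}
```

View pics/scene0.png

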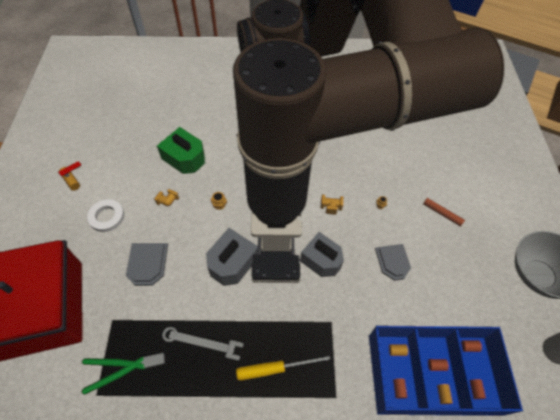

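View pics/side0.png

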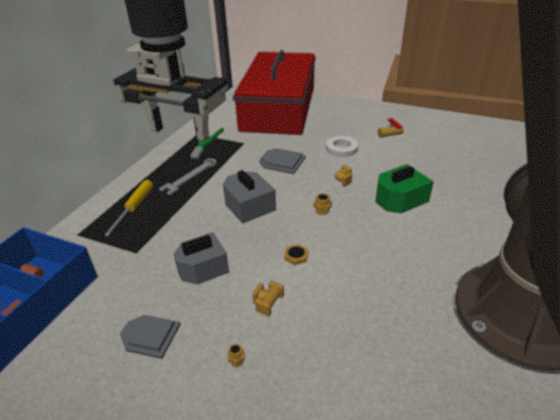

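View pics/wrist0.png

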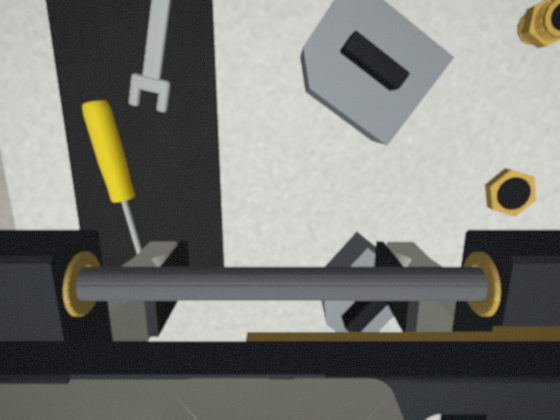

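```bash
cat > h.py <<'E'
from station import arm
import cv2,numpy as np
def cloud(n,d,m):
    K=m["camera_matrix"];T=m["world_from_camera"]
    v,u=np.mgrid[0:d.shape[0],0:d.shape[1]]
    P=np.stack([(u-K[0,2])/K[0,0]*d,(v-K[1,2])/K[1,1]*d,d],-1)
    W=P@T[:3,:3].T+T[:3,3]; W[d<=0]=np.nan
    return W
def at_z(m,pt,z):
    K=m["camera_matrix"];T=m["world_from_camera"]
    r=T[:3,:3]@np.array([(pt[1]-K[0,2])/K[0,0],(pt[0]-K[1,2])/K[1,1],1])
    s=(z-T[2,3])/r[2]; return T[:3,3]+s*r
Q={"nipple_large_centre":.02,"nipple_small_centre":.017,"base_large":0,"base_small":0,"cover_large_grip":.071,"cover_small_grip":.065,"tee_centre":.015,"elbow_centre":.015,"nut_centre":.006}
E
python3 - <<'E'
from h import *
for n in ["scene","side"]:
    arm.grab_frame(n); m=arm.camera_model(n)
    for q,z in Q.items():
        print(n,q,[(np.round(r["point"]).tolist(),round(r["conf"],2),np.round(at_z(m,r["point"],z)[:2],3).tolist()) for r in arm.landmark_of(n,q)[:4]])
    d=np.load(f"pics/{n}0.npy");W=cloud(n,d,m); 
    print(np.nanmedian(W[300:,250:350,2]) )
E
```

```text
scene nipple_large_centre [([201.0, 216.0], 0.65, [0.431, -0.153])]
scene nipple_small_centre [([201.0, 380.0], 0.63, [0.425, 0.277])]
scene base_large [([267.0, 150.0], 0.84, [0.612, -0.304])]
scene base_small [([266.0, 389.0], 0.78, [0.602, 0.282])]
scene cover_large_grip [([141.0, 178.0], 0.65, [0.272, -0.264]), ([197.0, 166.0], 0.62, [0.454, -0.271]), ([250.0, 228.0], 0.59, [0.597, -0.108])]
scene cover_small_grip [([250.0, 325.0], 0.81, [0.594, 0.117])]
scene tee_centre [([202.0, 333.0], 0.55, [0.427, 0.153])]
scene elbow_centre [([198.0, 166.0], 0.48, [0.419, -0.288])]
scene nut_centre []
0.0026654017430390864
side nipple_large_centre [([203.0, 321.0], 0.6, [0.431, -0.152])]
side nipple_small_centre [([356.0, 236.0], 0.75, [0.424, 0.281])]
side base_large [([165.0, 281.0], 0.81, [0.595, -0.301])]
side base_small [([335.0, 146.0], 0.61, [0.594, 0.291])]
side cover_large_grip [([178.0, 405.0], 0.86, [0.265, -0.24]), ([182.0, 246.0], 0.59, [0.594, -0.101])]
side cover_small_grip [([243.0, 197.0], 0.72, [0.59, 0.115])]
side tee_centre [([296.0, 267.0], 0.82, [0.432, 0.146])]
side elbow_centre [([173.0, 344.0], 0.61, [0.421, -0.298])]
side nut_centre [([253.0, 298.0], 0.94, [0.425, 0.011]), ([244.0, 194.0], 0.43, [0.638, 0.064])]
0.0001267714070838366
```

```bash
cat >> h.py <<'E'
from scipy.optimize import minimize
def poly(x,y,a,L,Wd,c=.024,leg=None):
    p=np.array([[-L/2,-Wd/2],[L/2-c,-Wd/2],[L/2,-Wd/2+c],[L/2,Wd/2-c],[L/2-c,Wd/2],[-L/2,Wd/2]])
    R=np.array([[np.cos(a),-np.sin(a)],[np.sin(a),np.cos(a)]]); return p@R.T+[x,y]
def iou(A,B):
    A=A.astype(np.float32);B=B.astype(np.float32)
    i=cv2.intersectConvexConvex(A,B)[0]; return i/(cv2.contourArea(A)+cv2.contourArea(B)-i)
def fitpoly(pts,L,Wd,c=.024):
    H=cv2.convexHull((pts*1000).astype(np.float32))[:,0]; best=None
    (cx,cy)=np.mean([H.min(0),H.max(0)],0)
    for a in np.arange(0,2*np.pi,np.pi/12):
        r=minimize(lambda v:-iou(H,poly(v[0],v[1],v[2],L*1000,Wd*1000,c*1000)),[cx,cy,a],method="Nelder-Mead",options=dict(initial_simplex=np.array([[cx,cy,a],[cx+5,cy,a],[cx,cy+5,a],[cx,cy,a+.1]])))
        if best is None or r.fun<best.fun: best=r
    a=best.x[2]; return best.x[0]/1000,best.x[1]/1000,(a+np.pi)%(2*np.pi)-np.pi,-best.fun
E
python3 - <<'E'
from h import *
S={"base_large":((.6,-.302),.008,.110,.090,.003,.0145),"plinthL":((.6,-.302),.018,.096,.076,.014,.023),"base_small":((.597,.285),.008,.09,.072,.003,.0145),"plinthS":((.597,.285),.018,.076,.058,.014,.023),
"cover_large":((.595,-.105),.059,.11,.09,.050,.066),"cover_small":((.591,.115),.053,.09,.072,.044,.060)}
for n in ["scene","side"]:
    p,d=arm.grab_frame(n); m=arm.camera_model(n); W=cloud(n,d,m)
    for q,(c,h,L,Wd,a,b) in S.items():
        k=(np.hypot(W[...,0]-c[0],W[...,1]-c[1])<.085)&(W[...,2]>a)&(W[...,2]<b)
        mm=k.astype(np.uint8); nl,lab,st,_=cv2.connectedComponentsWithStats(mm); j=1+np.argmax(st[1:,4]) if nl>1 else 0
        pts=W[lab==j] if nl>1 else W[k]
        print(n,q,len(pts),np.round(np.median(pts[:,2]),4),np.round(fitpoly(pts[:,:2],L,Wd),3))
p,d=arm.grab_frame("scene")
cv2.imwrite("pics/crop1.png",cv2.resize(p[110:300,110:420,::-1],None,fx=2.5,fy=2.5,interpolation=cv2.INTER_CUBIC))
E
```

```text
scene base_large 344 0.0082 [ 0.605 -0.309  0.01   0.875]
scene plinthL 1102 0.0181 [ 0.605 -0.311  0.005  0.965]
scene base_small 287 0.0085 [0.593 0.293 0.134 0.905]
scene plinthS 641 0.0183 [0.595 0.293 0.141 0.934]
scene cover_large 1413 0.0594 [ 0.601 -0.106 -0.613  0.981]
scene cover_small 805 0.0531 [0.593 0.119 0.885 0.979]
side base_large 264 0.0085 [ 0.601 -0.31   0.028  0.742]
side plinthL 556 0.0184 [ 0.601 -0.312  0.017  0.911]
side base_small 592 0.0082 [0.59  0.293 0.156 0.809]
side plinthS 1222 0.0181 [0.591 0.293 0.153 0.921]
side cover_large 1000 0.0592 [ 0.597 -0.106 -0.607  0.975]
side cover_small 890 0.053 [0.588 0.12  0.905 0.968]
```

View pics/crop1.png

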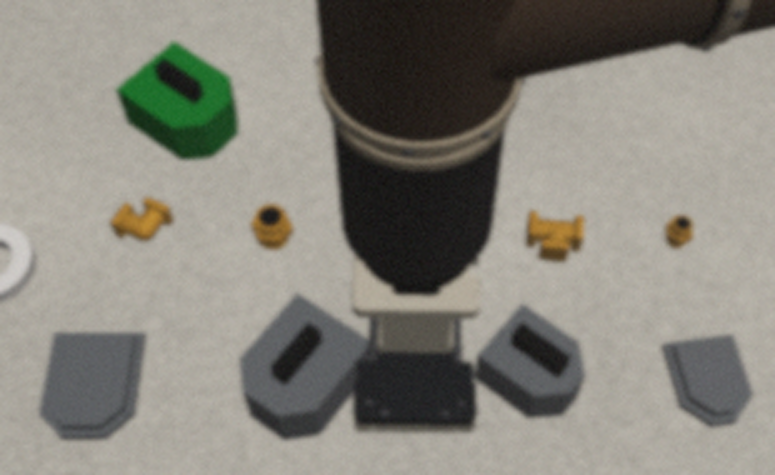

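Large-cover candidates are grey at scene (row 250, col 228) and green at (141, 178). The grey one is right, since the green is the excluded look-alike, and the crop confirms it. The two nipples are at (201, 216) and (201, 380). I'll move over the large nipple now.

Request:
carry_out:
  targets:
    - [[0, 0, 0, 0.61, 0.97, 0.4, 1], [0, 0, 0, 0.61, 0.97, 0.4, 1], [0, 0, 0, 0.61, 0.97, 0.4, 1], [0, 0, 0, 0.61, 0.97, 0.4, 1], [0, 0, 0, 0.61, 0.97, 0.4, 1], [0, 0, 0, 0.61, 0.97, 0.4, 1], [0, 0, 0, 0.61, 0.97, 0.4, 1], [0, 0, 0, 0.61, 0.97, 0.4, 1], [0, 0, 0, 0.61, 0.97, 0.4, 1], [0, 0, 0, 0.61, 0.97, 0.4, 1], [0, 0, 0, 0, 0, 0, 1], [0, 0, 0, 0, 0, 0, 1]]
  squeeze: 25

```text
t: 2.8
eef_pos: [0.433, -0.1525, 0.3052]
ee_rot: [-3.14, -0.0, -1.571]
force: [0.4, -0.0, -0.2]
width: 0.0877
```

```bash
cat >> h.py <<'E'
def gp():
    s=arm.get_state(); from scipy.spatial.transform import Rotation as Ro
    R=Ro.from_euler("xyz",s["ee_rot"]).as_matrix()
    return s,R,s["eef_pos"]+R[:,2]*arm.grip_depth
def go(x,y,z,yaw):
    from scipy.spatial.transform import Rotation as Ro
    s,R,g=gp(); Rt=Ro.from_euler("xyz",[np.pi,0,yaw])
    rv=Ro.from_matrix(R.T@Rt.as_matrix()).as_rotvec()/np.radians(8)
    # shift of TCP in current tool axes
    tcp=np.array([x,y,z])-Rt.as_matrix()[:,2]*arm.grip_depth
    dw=tcp-s["eef_pos"]
    print("t",round(s["t"],2),"grasp",np.round(g,4),"rot",np.round(s["ee_rot"],3),"w",round(s["width"],4),"F",np.round(s["force"],1))
    print(" turn",np.round(rv,2)," shift(cur axes)",np.round(R.T@dw/.025,2)," shift(final axes)",np.round(Rt.as_matrix().T@dw/.025,2))
E
python3 - <<'E'
from h import *
go(.431,-.153,.022,-np.pi/2)
print(arm.get_state()["q"])
for n in ["wrist","scene","side"]:
    p,d=arm.grab_frame(n); m=arm.camera_model(n); cv2.imwrite(f"pics/{n}1.png",p[:,:,::-1])
    for q in ["nipple_large_centre","nut_centre","cover_large_grip"]:
        print(n,q,[(np.round(r["point"]).tolist(),round(r["conf"],2),np.round(at_z(m,r["point"],Q[q])[:2],4).tolist()) for r in arm.landmark_of(n,q)[:3]])
E
```

```text
t 2.8 grasp [ 0.4332 -0.1525  0.1459] rot [-3.14  -0.    -1.571] w 0.0877 F [ 0.4 -0.  -0.2]
 turn [-0.01 -0.    0.  ]  shift(cur axes) [0.02 0.09 4.96]  shift(final axes) [0.02 0.08 4.96]
[ 9.25116564e-02  9.51993791e-02 -5.87774962e-01  3.42441352e-04
 -8.86570197e-01 -9.27172027e-02]
wrist nipple_large_centre [([206.0, 288.0], 0.72, [0.4276, -0.1521])]
wrist nut_centre []
wrist cover_large_grip []
scene nipple_large_centre [([197.0, 215.0], 0.68, [0.4192, -0.1572])]
scene nut_centre [([203.0, 281.0], 0.75, [0.4268, 0.016])]
scene cover_large_grip [([142.0, 180.0], 0.87, [0.2767, -0.2594]), ([253.0, 230.0], 0.8, [0.6061, -0.1028])]
side nipple_large_centre [([202.0, 324.0], 0.58, [0.4243, -0.1554])]
side nut_centre [([257.0, 298.0], 0.9, [0.4193, 0.0207]), ([353.0, 236.0], 0.24, [0.4308, 0.2695])]
side cover_large_grip [([180.0, 246.0], 0.96, [0.5982, -0.1078]), ([176.0, 402.0], 0.7, [0.273, -0.2487])]
```

View pics/wrist1.png

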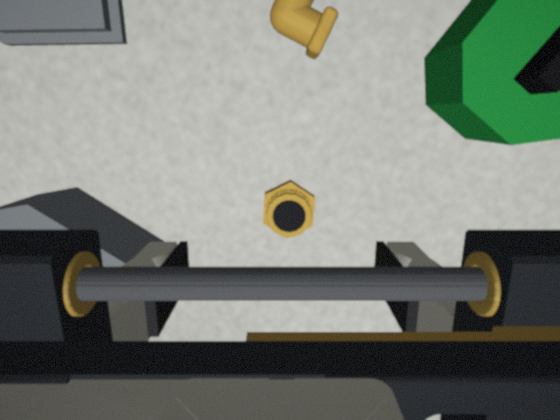

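The wrist picture shows the large nipple at about (row 208, col 289), with hex flats facing the jaws. I'll descend and grip.

Request:
carry_out:
  targets:
    - [[0, 0, 0, 0, 0.2, 0.8, 1], [0, 0, 0, 0, 0, 0.9, 1], [0, 0, 0, 0, 0, 0.9, 1], [0, 0, 0, 0, 0, 0.9, 1], [0, 0, 0, 0, 0, 0.8, 1], [0, 0, 0, 0, 0, 0.6, 1], [0, 0, 0, 0, 0, 0, 1], [0, 0, 0, 0, 0, 0, -1], [0, 0, 0, 0, 0, 0, -1], [0, 0, 0, 0, 0, 0, -1], [0, 0, 0, 0, 0, 0, -1], [0, 0, 0, 0, 0, 0, -1], [0, 0, 0, 0, 0, 0, -1], [0, 0, 0, 0, 0, 0, -1], [0, 0, 0, 0, 0, 0, -1]]
  squeeze: 25

```text
t: 5.28
eef_pos: [0.4276, -0.1525, 0.1822]
ee_rot: [-3.141, -0.0, -1.571]
force: [0.5, 1.0, 2.6]
width: 0.0382
```

Request:
carry_out:
  targets:
    - [[0, 0, 0, 0, 0, -0.8, -1], [0, 0, 0, 0, 0, -0.8, -1], [0, 0, 0, 0, 0, -0.9, -1], [0, 0, 0, 0, 0, -0.9, -1], [0, 0, 0, 0.7, -0.2, -0.6, -1], [0, 0, 0, 0.8, -0.8, 0, -1], [0, 0, 0, 0.8, -1, 0, -1], [0, 0, 0, 0.8, -1, 0, -1], [0, 0, 0, 0.8, -1, 0, -1], [0, 0, 0, 0.8, -1, 0, -1], [0, 0, 0, 0.8, -1, 0, -1], [0, 0, 0, 0.8, -1, 0, -1], [0, 0, 0, 0, 0, 0, -1], [0, 0, 0, 0, 0, 0, -1], [0, 0, 0, 0, 0, 0, -1]]

```text
t: 7.15
eef_pos: [0.6018, -0.3095, 0.2821]
ee_rot: [3.141, 0.0, -1.571]
force: [0.2, -0.2, -2.2]
width: 0.0379
```

```bash
cat >> h.py <<'E'
S={"base_large":((.6,-.31),.008,.110,.090,.003,.0145),"plinthL":((.6,-.31),.018,.096,.076,.014,.023),"base_small":((.592,.293),.008,.09,.072,.003,.0145),"plinthS":((.592,.293),.018,.076,.058,.014,.023),
"cover_large":((.599,-.106),.059,.11,.09,.050,.066),"cover_small":((.590,.12),.053,.09,.072,.044,.060)}
def fitS(n,qs,c2=None):
    p,d=arm.grab_frame(n); m=arm.camera_model(n); W=cloud(n,d,m)
    for q in qs:
        c,h,L,Wd,a,b=S[q]; c=c2 or c
        k=(np.hypot(W[...,0]-c[0],W[...,1]-c[1])<.085)&(W[...,2]>a)&(W[...,2]<b)
        nl,lab,st,_=cv2.connectedComponentsWithStats(k.astype(np.uint8))
        if nl<2: print(n,q,"none"); continue
        pts=W[lab==1+np.argmax(st[1:,4])]
        print(n,q,len(pts),np.round(np.median(pts[:,2]),4),np.round(fitpoly(pts[:,:2],L,Wd),4))
    return p,d,m,W
E
python3 - <<'E'
from h import *
go(.603,-.31,.040,-np.pi/2)
for n in ["wrist","scene","side"]:
    p,d,m,W=fitS(n,["plinthL","cover_large"]); cv2.imwrite(f"pics/{n}2.png",p[:,:,::-1])
E
```

```text
t 7.15 grasp [ 0.6017 -0.3095  0.1228] rot [ 3.141  0.    -1.571] w 0.0379 F [ 0.2 -0.2 -2.2]
 turn [0. 0. 0.]  shift(cur axes) [ 0.02 -0.05  3.31]  shift(final axes) [ 0.02 -0.05  3.31]
wrist plinthL 11675 0.0183 [ 0.6021 -0.3176  0.0115  0.9261]
wrist cover_large none
scene plinthL 823 0.0182 [ 0.6066 -0.3098  0.0623  0.7972]
scene cover_large 1412 0.0592 [ 0.6012 -0.1056 -0.5999  0.9865]
side plinthL 554 0.0184 [ 0.602  -0.3126 -0.0039  0.9147]
side cover_large 1006 0.0591 [ 0.5965 -0.1056 -0.6034  0.9682]
```

View pics/wrist2.png

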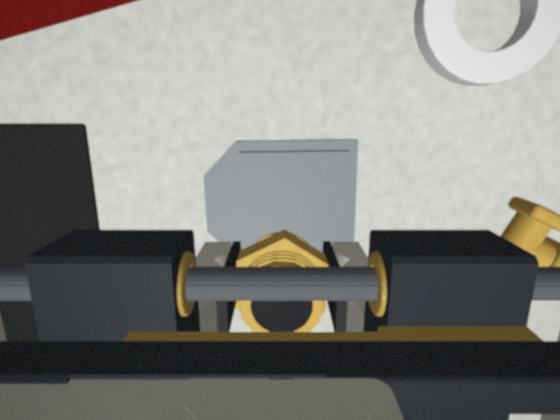

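View pics/side2.png

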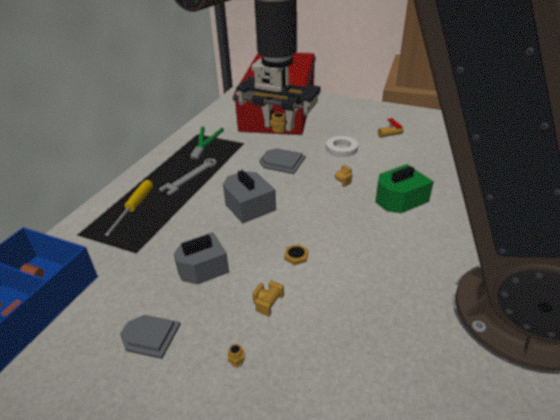

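The wrist picture shows the nipple held between the pads over the base's plinth. Its visible part spans rows 140–240 and cols 205–357. I'll lower, release and rise.

Request:
carry_out:
  targets:
    - [[0, 0, 0, 0, 0, 0.8, -1], [0, 0, 0, 0, 0, 0.8, -1], [0, 0, 0, 0, 0, 0.8, -1], [0, 0, 0, 0, 0, 0.5, -1], [0, 0, 0, 0, 0, 0.3, -1], [0, 0, 0, 0, 0, 0.07, -1], [0, 0, 0, 0, 0, 0, -1], [0, 0, 0, 0, 0, 0, -1]]

```text
t: 8.3
eef_pos: [0.6027, -0.3101, 0.2011]
ee_rot: [-3.141, -0.0, -1.571]
force: [-0.0, 0.1, -1.7]
width: 0.0376
```

Request:
carry_out:
  targets:
    - [[0, 0, 0, 0, 0, 0, 1], [0, 0, 0, 0, 0, 0, 1], [0, 0, 0, 0, 0, 0, 1], [0, 0, 0, 0, 0, 0, 1], [0, 0, 0, 0, 0, -0.3, 1], [0, 0, 0, 0, 0, -0.8, 1], [0, 0, 0, 0, 0, -1, 1], [0, 0, 0, -0.6, 0, -1, 1], [0, 0, 0, -0.8, 0, -1, 1], [0, 0, 0, -0.8, 0, -1, 1], [0, 0, 0, -0.8, 0, -1, 1], [0, 0, 0, -0.8, 0, -1, 1], [0, 0, 0, 0, 0, 0, 1], [0, 0, 0, 0, 0, 0, 1]]

```text
t: 10.05
eef_pos: [0.6022, -0.215, 0.3779]
ee_rot: [-3.142, 0.0, -1.571]
force: [0.4, -0.0, -0.2]
width: 0.0879
```

Run:
```python
from h import *
go(.599,-.106,.15,-.61)
for n in ["wrist","scene","side"]:
    p,d,m,W=fitS(n,["base_large","plinthL","cover_large"]); cv2.imwrite(f"pics/{n}3.png",p[:,:,::-1])
    q="nipple_large_centre"
    print([(np.round(r["point"]).tolist(),round(r["conf"],2),np.round(at_z(m,r["point"],.038)[:2],4).tolist()) for r in arm.landmark_of(n,q)[:3]])
```

```text
t 10.05 grasp [ 0.6022 -0.215   0.2186] rot [-3.142  0.    -1.571] w 0.0879 F [ 0.4 -0.  -0.2]
 turn [-0.    0.   -6.88]  shift(cur axes) [-4.36  0.13  2.75]  shift(final axes) [-2.6  -3.5   2.74]
wrist base_large 2476 0.0076 [ 0.6013 -0.3151  0.0129  0.9956]
wrist plinthL 7188 0.0176 [ 0.6015 -0.3149  0.0158  0.9709]
wrist cover_large 1408 0.0583 [ 0.5666 -0.1002 -1.5992  0.1695]
[([80.0, 281.0], 0.63, [0.6016, -0.3106])]
scene base_large 327 0.0084 [ 0.6125 -0.3117  0.0248  0.8728]
scene plinthL 689 0.0181 [ 0.6108 -0.3111  0.0371  0.8891]
scene cover_large 1406 0.0593 [ 0.6011 -0.1056 -0.6048  0.9833]
[([257.0, 140.0], 0.86, [0.6025, -0.3183]), ([251.0, 230.0], 0.65, [0.5841, -0.1079])]
side base_large 270 0.0087 [ 0.6007 -0.3105  0.0081  0.7494]
side plinthL 407 0.0183 [ 0.6014 -0.3106  0.0259  0.9457]
side cover_large 1000 0.0592 [ 0.5966 -0.1062 -0.6147  0.96  ]
[([151.0, 280.0], 0.55, [0.5997, -0.3069])]
```

View pics/wrist3.png

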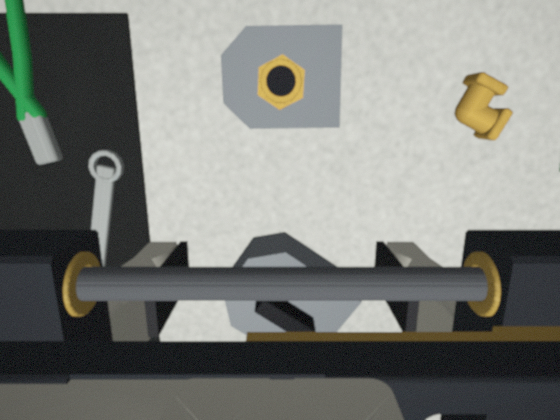

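Run:
```python
from h import *
p,d,m,W=fitS("wrist",["base_large"])
for a,b in [(.05,.065),(.04,.05)]:
    k=(np.hypot(W[...,0]-.602,W[...,1]+.311)<.035)&(W[...,2]>a)&(W[...,2]<b)
    H=cv2.convexHull((W[k][:,:2]*1000).astype(np.float32)); print(k.sum(),cv2.minEnclosingCircle(H),np.median(W[k][:,2]),W[k][:,:2].min(0),W[k][:,:2].max(0))
print(arm.camera_model("wrist")["world_from_camera"][:3,3])
```

```text
wrist base_large 2492 0.0083 [ 0.602  -0.3147  0.0137  0.9955]
1490 ((602.3529052734375, -308.2339172363281), 17.08501434326172) 0.05847559472585814 [ 0.58562058 -0.32460594] [ 0.61934975 -0.29122404]
427 ((602.2573852539062, -308.1522216796875), 21.670934677124023) 0.04422181973006606 [ 0.58279325 -0.32978093] [ 0.62177398 -0.28653862]
[ 0.60158982 -0.28354726  0.3574151 ]
```

Request:
carry_out:
  targets:
    - [[0, 0, 0, 1, 0.9, 0, 1], [0, 0, 0, 1, 0.9, 0, 1], [0, 0, 0, 1, 0.9, 0, 1], [0, 0, 0, 1, 0.9, 0, 1], [0, 0, -1, 0, 0, 0, 1], [0, 0, -1, 0, 0, 0, 1], [0, 0, -1, 0, 0, 0, 1], [0, 0, -1, 0, 0, 0, 1], [0, 0, -1, 0, 0, 0, 1], [0, 0, -1, 0, 0, 0, 1], [0, 0, -1, 0, 0, 0, 1], [0, 0, -1, 0, 0, 0, 1], [0, 0, -1, 0, 0, 0, 1], [0, 0, -1, 0, 0, 0, 1], [0, 0, -1, 0, 0, 0, 1], [0, 0, -0.36, 0, 0, 0, 1], [0, 0, 0, 0, 0, 0, 1], [0, 0, 0, 0, 0, 0, 1]]

```text
t: 12.65
eef_pos: [0.5125, -0.3151, 0.3778]
ee_rot: [-3.142, 0.0, 0.014]
force: [0.4, -0.1, 0.2]
width: 0.0874
```

Run:
```python
from h import *
go(.525,-.054,.2186,-.61)
p,d,m,W=fitS("wrist",["base_large","plinthL","base_large"]);cv2.imwrite(f"pics/wrist4.png",p[:,:,::-1])
k=(np.hypot(W[...,0]-.602,W[...,1]+.311)<.035)&(W[...,2]>.05)&(W[...,2]<.065)
H=cv2.convexHull((W[k][:,:2]*1000).astype(np.float32)); print(k.sum(),cv2.minEnclosingCircle(H))
print(arm.get_state()["q"])
```

```text
t 12.65 grasp [ 0.5124 -0.3151  0.2185] rot [-3.142  0.     0.014] w 0.0874 F [ 0.4 -0.1  0.2]
 turn [0.   0.   4.47]  shift(cur axes) [  0.65 -10.44  -0.  ]  shift(final axes) [-5.57 -8.85 -0.  ]
wrist base_large 2384 0.0082 [ 0.6021 -0.3149  0.018   0.9927]
wrist plinthL 7026 0.0182 [ 0.6019 -0.3149  0.0141  0.9718]
wrist base_large 2384 0.0082 [ 0.6021 -0.3149  0.018   0.9927]
1487 ((602.2568969726562, -308.5231018066406), 17.056739807128906)
[-2.26738809e-01  2.57692128e-01 -1.94993902e-01  4.18369048e-05
 -1.11823280e+00  1.81181481e+00]
```

View pics/wrist4.png

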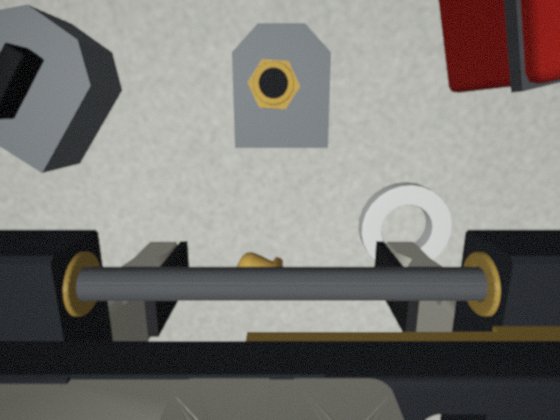

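The base sits at (0.602, -0.315) with yaw 0.015, and both wrist views agree on that. The nipple stands 6 mm from its centre. On to the large cover.

Request:
carry_out:
  targets:
    - [[0, 0, 0, 0.06, -1, 0, 1], [0, 0, 0, 0.06, -1, 0, 1], [0, 0, 0, 0.06, -1, 0, 1], [0, 0, 0, 0.06, -1, 0, 1], [0, 0, 0, 0.06, -1, 0, 1], [0, 0, 0, 0.06, -1, 0, 1], [0, 0, 0, 0.06, -1, 0, 1], [0, 0, 0, 0.06, -1, 0, 1], [0, 0, 0, 0.06, -1, 0, 1], [0, 0, 0, 0.06, -1, 0, 1], [0, 0, 0, 0, -0.4, 0, 1], [0, 0, 1, 0, 0, 0, 1], [0, 0, 1, 0, 0, 0, 1], [0, 0, 1, 0, 0, 0, 1], [0, 0, 1, 0, 0, 0, 1], [0, 0, 0.47, 0, 0, 0, 1], [0, 0, 0, 0, 0, 0, 1], [0, 0, 0, 0, 0, 0, 1]]

```text
t: 14.95
eef_pos: [0.5235, -0.055, 0.3779]
ee_rot: [3.142, 0.0, -0.608]
force: [-0.5, -0.3, -0.1]
width: 0.0876
```

Run:
```python
from h import *
p,d,m,W=fitS("wrist",["cover_large"]);cv2.imwrite(f"pics/wrist5.png",p[:,:,::-1])
k=(np.hypot(W[...,0]-.599,W[...,1]+.106)<.085)&(W[...,2]>.077)&(W[...,2]<.09)
print(k.sum(),cv2.minAreaRect((W[k][:,:2]*1000).astype(np.float32)),np.median(W[k][:,2]))
p,d,m,W=fitS("wrist",["cover_large"])
go(.599,-.106,.080,-.61)
```

```text
wrist cover_large 13909 0.0591 [ 0.5988 -0.1094 -0.6081  0.9941]
1769 ((598.3448486328125, -108.83006286621094), (15.697051048278809, 55.014617919921875), 55.27633285522461) 0.08303999473946783
wrist cover_large 13966 0.0591 [ 0.5987 -0.1095 -0.6094  0.9945]
t 15.05 grasp [ 0.5235 -0.0549  0.2186] rot [ 3.142  0.    -0.608] w 0.0879 F [-0.1 -0.5  0.9]
 turn [0.   0.   0.01]  shift(cur axes) [ 3.65 -0.05  5.54]  shift(final axes) [ 3.65 -0.06  5.54]
```

View pics/wrist5.png

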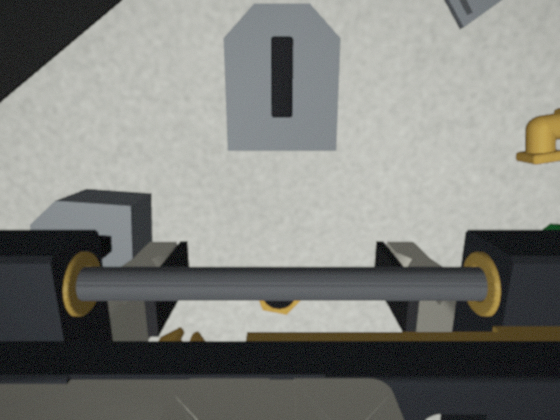

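Request:
carry_out:
  targets:
    - [[0, 0, 0, 0.9, 0.06, 0.3, 1], [0, 0, 0, 0.9, 0, 0.3, 1], [0, 0, 0, 0.9, 0, 0.4, 0.5], [0, 0, 0, 0.9, 0, 0.5, 0.2], [0, 0, 0, 0.1, 0, 0.8, 0.2], [0, 0, 0, 0, 0, 0.8, 0.2], [0, 0, 0, 0, 0, 0.8, 0.2], [0, 0, 0, 0, 0, 0.7, 0.2], [0, 0, 0, 0, 0, 0.6, 0.2], [0, 0, 0, 0, 0, 0.32, 0.2], [0, 0, 0, 0, 0, 0, 0.2], [0, 0, 0, 0, 0, 0, 0.2]]
  squeeze: 45

```text
t: 16.55
eef_pos: [0.5988, -0.1089, 0.2405]
ee_rot: [-3.141, -0.001, -0.609]
force: [0.5, -0.0, -1.0]
width: 0.053
```

Run:
```python
from h import *
go(.5986,-.109,.080,-.608)
p,d=arm.grab_frame("side");cv2.imwrite(f"pics/side6.png",cv2.resize(p[60:280,120:400,::-1],None,fx=2.5,fy=2.5))
```

```text
t 16.55 grasp [ 0.599  -0.1089  0.0812] rot [-3.141e+00 -1.000e-03 -6.090e-01] w 0.053 F [ 0.5 -0.  -1. ]
 turn [-0.   -0.01 -0.  ]  shift(cur axes) [-0.01  0.01  0.05]  shift(final axes) [-0.01  0.01  0.05]
```

View pics/side6.png

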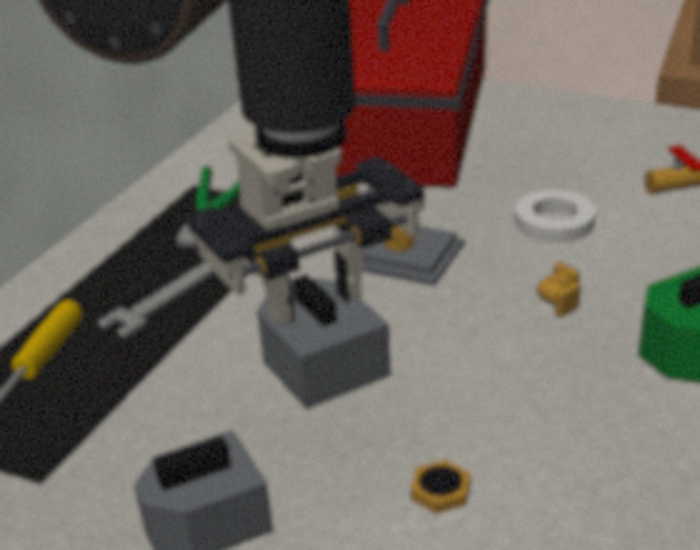

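The fingers straddle the rib just above the hood. Grip and lift.

Request:
carry_out:
  targets:
    - [[0, 0, 0, 0, 0, 0, -1], [0, 0, 0, 0, 0, 0, -1], [0, 0, 0, 0, 0, 0, -1], [0, 0, 0, 0, 0, 0, -1], [0, 0, 0, 0, 0, 0, -1], [0, 0, 0, 0, 0, 0, -1], [0, 0, 0, 0, 0, -0.3, -1], [0, 0, 0, 0, 0, -0.6, -1], [0, 0, 0, 0, 0, -0.8, -1], [0, 0, 0, 0, 0, -0.8, -1], [0, 0, 0, 0, 0, -0.8, -1], [0, 0, 0, 0, 0, -0.7, -1], [0, 0, 0, 0, 0, 0, -1]]

```text
t: 18.23
eef_pos: [0.5989, -0.109, 0.342]
ee_rot: [-3.139, -0.003, -0.609]
force: [-0.2, 0.4, -2.6]
width: 0.0159
```

Run:
```python
from h import *
go(.602,-.315,.18,.015)
```

```text
t 18.23 grasp [ 0.5994 -0.109   0.1827] rot [-3.139e+00 -3.000e-03 -6.090e-01] w 0.0159 F [-0.2  0.4 -2.6]
 turn [-0.01 -0.02 -4.47]  shift(cur axes) [4.81 6.69 0.11]  shift(final axes) [0.   8.24 0.11]
```

Request:
carry_out:
  targets:
    - [[0, 0, -0.8, 0, 0, 0, -1], [0, 0, -0.9, 0, 0, 0, -1], [0, 0, -0.9, 0, 0, 0, -1], [0, 0, -0.9, 0, 0, 0, -1], [0, 0, -0.97, 0, 0, 0, -1], [0, 0, 0, 0, 0.7, 0, -1], [0, 0, 0, 0, 0.9, 0, -1], [0, 0, 0, 0, 0.9, 0, -1], [0, 0, 0, 0, 0.9, 0, -1], [0, 0, 0, 0, 0.9, 0, -1], [0, 0, 0, 0, 0.9, 0, -1], [0, 0, 0, 0, 0.9, 0, -1], [0, 0, 0, 0, 0.9, 0, -1], [0, 0, 0, 0, 0.8, 0, -1], [0, 0, 0, 0, 0.44, 0, -1], [0, 0, 0, 0, 0, 0, -1], [0, 0, 0, 0, 0, 0, -1], [0, 0, 0, 0, 0, 0, -1]]

```text
t: 20.48
eef_pos: [0.6018, -0.3142, 0.3401]
ee_rot: [-3.142, -0.0, 0.016]
force: [-0.5, 0.9, -1.4]
width: 0.0156
```

Run:
```python
from h import *
go(.602,-.315,.0877,.015)
p,d=arm.grab_frame("side");cv2.imwrite(f"pics/side7.png",cv2.resize(p[40:220,160:400,::-1],None,fx=2.5,fy=2.5))
p,d=arm.grab_frame("wrist");cv2.imwrite(f"pics/wrist7.png",p[...,::-1])
m=arm.camera_model("wrist");W=cloud("wrist",d,m)
k=(np.hypot(W[...,0]-.602,W[...,1]+.315)<.085)&(W[...,2]>.14)&(W[...,2]<.168)
print(k.sum(),np.median(W[k][:,2]),W[k].min(0),W[k].max(0),fitpoly(W[k][:,:2],.11,.09))
```

```text
t 20.48 grasp [ 0.6018 -0.3142  0.1808] rot [-3.142 -0.     0.016] w 0.0156 F [-0.5  0.9 -1.4]
 turn [-0.   -0.    0.01]  shift(cur axes) [0.01 0.03 3.72]  shift(final axes) [0.01 0.03 3.72]
14463 0.15931390249714988 [ 0.56089883 -0.36037412  0.14000843] [ 0.65645802 -0.26983167  0.16799457] (np.float64(0.6140144718232944), np.float64(-0.31070540794649254), np.float64(-0.3762359612341264), np.float64(0.649725387916769))
```

View pics/side7.png

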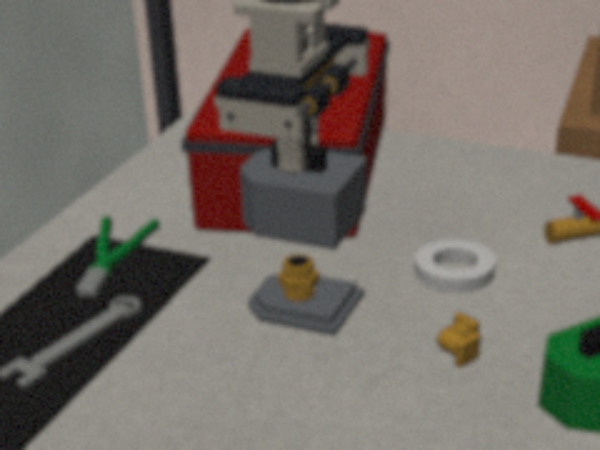

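View pics/wrist7.png

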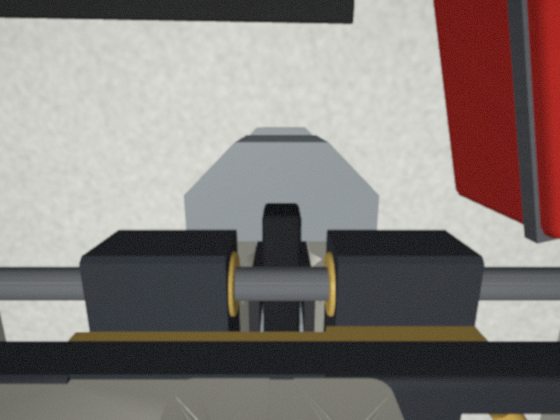

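Cover extents give a centre of (0.6015, -0.315), matching the base, with clipped corners the same way. Lowering with a slow finish.

Request:
carry_out:
  targets:
    - [[0, 0, 0, 0, 0, 0.5, -1], [0, 0, 0, 0, 0, 0.7, -1], [0, 0, 0, 0, 0, 0.7, -1], [0, 0, 0, 0, 0, 0.6, -1], [0, 0, 0, 0.01, 0.01, 0.4, -1], [0, 0, 0, 0, 0, 0.2, -1], [0, 0, 0, 0, 0, 0.1, -1], [0, 0, 0, 0, 0, 0.1, -1], [0, 0, 0, 0, 0, 0.1, -1], [0, 0, 0, 0, 0, 0.1, -1], [0, 0, 0, 0, 0, 0.1, -1], [0, 0, 0, 0, 0, 0, -1]]

```text
t: 22.08
eef_pos: [0.6018, -0.3152, 0.2496]
ee_rot: [-3.141, 0.0, 0.015]
force: [-0.2, 0.2, -1.5]
width: 0.0154
```

Request:
carry_out:
  targets:
    - [[0, 0, 0, 0, 0, 0.04, -1], [0, 0, 0, 0, 0, 0, -1], [0, 0, 0, 0, 0, 0, -1], [0, 0, 0, 0, 0, 0, 0.2], [0, 0, 0, 0, 0, 0, 0.2], [0, 0, 0, 0, 0, 0, 0.2], [0, 0, 0, 0, 0, 0, 0.2], [0, 0, 0, 0, 0, -0.3, 0.2], [0, 0, 0, 0, 0, -0.7, 0.2], [0, 0, 0, 0, 0, -0.9, 0.5], [0, 0, 0, -0.6, 0, -1, 1], [0, 0, 0, -1, 0, -1, 1], [0, 0, 0, -1, 0, -0.7, 1], [0, 0, 0, -1, 0, 0, 1], [0, 0, 0, 0, 0, 0, 1]]

```text
t: 23.95
eef_pos: [0.5106, -0.3166, 0.3662]
ee_rot: [3.141, -0.003, 0.015]
force: [-0.1, 0.5, 0.0]
width: 0.0873
```

Run:
```python
from h import *
go(.42,.28,.14,-np.pi/2)
p,d,m,W=fitS("wrist",[]);cv2.imwrite(f"pics/wrist8.png",p[:,:,::-1])
k=(np.hypot(W[...,0]-.602,W[...,1]+.315)<.085)&(W[...,2]>.06)&(W[...,2]<.073)
print(np.median(W[k][:,2]),fitpoly(W[k][:,:2],.11,.09))
a=W[k]; c=np.linalg.lstsq(np.c_[a[:,:2],np.ones(len(a))],a[:,2],rcond=None)[0];print("tilt",c[:2])
```

```text
t 23.95 grasp [ 0.511  -0.3167  0.2069] rot [ 3.141e+00 -3.000e-03  1.500e-02] w 0.0873 F [-0.1  0.5  0. ]
 turn [-1.000e-02 -2.000e-02  1.136e+01]  shift(cur axes) [ -3.28 -23.92   2.65]  shift(final axes) [-23.87   3.62   2.68]
0.06669094643552537 (np.float64(0.6023210296379652), np.float64(-0.31648443330827386), np.float64(0.013400842184365214), np.float64(0.9902348204526286))
tilt [ 0.00070303 -0.00145727]
```

View pics/wrist8.png

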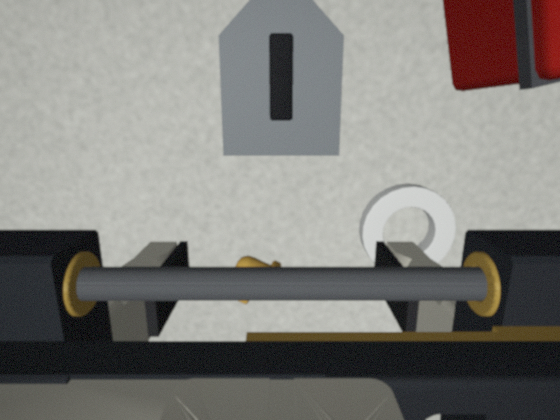

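Large box is closed: top at 66.7 mm (67 nominal), centred and level. Next is the small nipple, keeping yaw about 0.

Request:
carry_out:
  targets:
    - [[0, 0, 0, -0.16, -1, 0, 1], [0, 0, 0, -0.16, -1, 0, 1], [0, 0, 0, -0.16, -1, 0, 1], [0, 0, 0, -0.16, -1, 0, 1], [0, 0, 0, -0.16, -1, 0, 1], [0, 0, 0, -0.16, -1, 0, 1], [0, 0, 0, -0.16, -1, 0, 1], [0, 0, 0, -0.16, -1, 0, 1], [0, 0, 0, -0.16, -1, 0, 1], [0, 0, 0, -0.16, -1, 0, 1], [0, 0, 0, -0.16, -1, 0, 1], [0, 0, 0, -0.16, -1, 0, 1], [0, 0, 0, -0.16, -1, 0, 1], [0, 0, 0, -0.16, -1, 0, 1], [0, 0, 0, -0.16, -1, 0, 1], [0, 0, 0, -0.16, -1, 0, 1], [0, 0, 0, -0.16, -1, 0, 1], [0, 0, 0, -0.16, -1, 0, 1], [0, 0, 0, -0.16, -1, 0, 1], [0, 0, 0, -0.16, -1, 0, 1]]
  squeeze: 25

```text
t: 26.5
eef_pos: [0.4245, 0.1837, 0.3645]
ee_rot: [-3.141, -0.001, 0.016]
force: [-0.3, 0.4, 0.3]
width: 0.0879
```

Request:
carry_out:
  targets:
    - [[0, 0, 0, -0.05, -1, 0.5, 1], [0, 0, 0, -0.05, -1, 0.5, 1], [0, 0, 0, 0, -1, 0.6, 1], [0, 0, 0, 0, -0.9, 0.6, 1], [0, 0, 0, 0, 0, 0, 1], [0, 0, 0, 0, 0, 0, 1]]

```text
t: 27.25
eef_pos: [0.4203, 0.2797, 0.3086]
ee_rot: [3.141, 0.0, 0.016]
force: [-0.1, -0.1, -0.1]
width: 0.0874
```

Run:
```python
from h import *
p,d,m,W=fitS("wrist",["plinthS","base_small"]);cv2.imwrite(f"pics/wrist9.png",p[:,:,::-1])
print([(np.round(r["point"]).tolist(),round(r["conf"],2),np.round(at_z(m,r["point"],.017)[:2],4).tolist()) for r in arm.landmark_of("wrist","nipple_small_centre")])
for a,b in [(.029,.04),(.012,.029)]:
    k=(np.hypot(W[...,0]-.425,W[...,1]-.28)<.035)&(W[...,2]>a)&(W[...,2]<b)
    print(k.sum(),W[k].min(0),W[k].max(0),cv2.minEnclosingCircle((W[k][:,:2]*1000).astype(np.float32)))
go(.425,.28,.019,.015)
```

```text
wrist plinthS 1147 0.0184 [0.5559 0.2853 2.618  0.1176]
wrist base_small 1724 0.0086 [ 0.5565  0.2806 -2.0261  0.213 ]
[([196.0, 283.0], 0.57, [0.4251, 0.2773])]
741 [0.41553576 0.26665422 0.02904762] [0.43766236 0.28897489 0.03726725] ((426.5694580078125, 277.7885437011719), 11.679335594177246)
322 [0.4117313  0.26481089 0.01243445] [0.44142182 0.29082235 0.02898189] ((426.4406433105469, 277.6651916503906), 14.987284660339355)
t 27.35 grasp [0.4204 0.2794 0.1499] rot [-3.141 -0.     0.015] w 0.0875 F [-0.5  0.2  0.7]
 turn [-0. -0.  0.]  shift(cur axes) [ 0.18 -0.02  5.24]  shift(final axes) [ 0.18 -0.02  5.24]
```

View pics/wrist9.png

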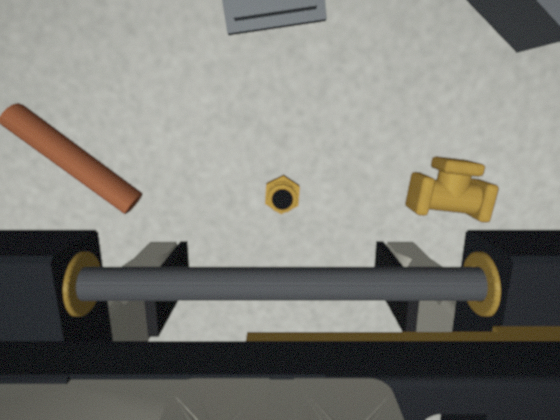

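The wrist picture shows the small nipple at (195, 283), flats facing the jaws, with clear room on both sides. I'll descend and grip.

Request:
carry_out:
  targets:
    - [[0, 0, 0, 0.24, 0.07, 0.6, 1], [0, 0, 0, 0, 0, 0.9, 1], [0, 0, 0, 0, 0, 0.9, 1], [0, 0, 0, 0, 0, 0.9, 1], [0, 0, 0, 0, 0, 0.9, 1], [0, 0, 0, 0, 0, 0.7, 1], [0, 0, 0, 0, 0, 0.28, 1], [0, 0, 0, 0, 0, 0, 1], [0, 0, 0, 0, 0, 0, -1], [0, 0, 0, 0, 0, 0, -1], [0, 0, 0, 0, 0, 0, -1], [0, 0, 0, 0, 0, 0, -1], [0, 0, 0, 0, 0, 0, -1], [0, 0, 0, 0, 0, 0, -1], [0, 0, 0, 0, 0, 0, -1], [0, 0, 0, 0, 0, 0, -1], [0, 0, 0, 0, 0, 0, -1]]

```text
t: 29.48
eef_pos: [0.4263, 0.278, 0.1794]
ee_rot: [-3.142, -0.0, 0.015]
force: [-0.2, 1.2, -0.3]
width: 0.0256
```

Request:
carry_out:
  targets:
    - [[0, 0, 0, 0, 0, -0.6, -1], [0, 0, 0, 0, 0, -0.9, -1], [0, 0, 0, 0, 0, -1, -1], [0, 0, 0, 0, 0, -1, -1], [0, 0, 0, 0.5, -0.2, -1, -1], [0, 0, 0, 0.9, -0.2, -1, -1], [0, 0, 0, 0.9, -0.2, -0.5, -1], [0, 0, 0, 0.9, 0, 0, -1], [0, 0, 0, 0, 0, 0, -1], [0, 0, 0, 0, 0, 0, -1]]

```text
t: 30.72
eef_pos: [0.5056, 0.2938, 0.3297]
ee_rot: [3.142, 0.0, 0.015]
force: [0.3, -0.7, -0.4]
width: 0.0256
```

Run:
```python
from h import *
p,d,m,W=fitS("wrist",["plinthS","base_small"]);cv2.imwrite(f"pics/wrist10.png",p[:,:,::-1])
go(.592,.293,.0381,.015)
```

```text
wrist plinthS 6983 0.0181 [0.5917 0.2905 0.1501 0.9527]
wrist base_small 2606 0.0081 [0.5916 0.2905 0.1505 0.9959]
t 30.77 grasp [0.5055 0.2939 0.1704] rot [3.142 0.    0.015] w 0.0258 F [-1.3 -0.5 -1.5]
 turn [0. 0. 0.]  shift(cur axes) [3.46 0.09 5.29]  shift(final axes) [3.46 0.09 5.29]
```

View pics/wrist10.png

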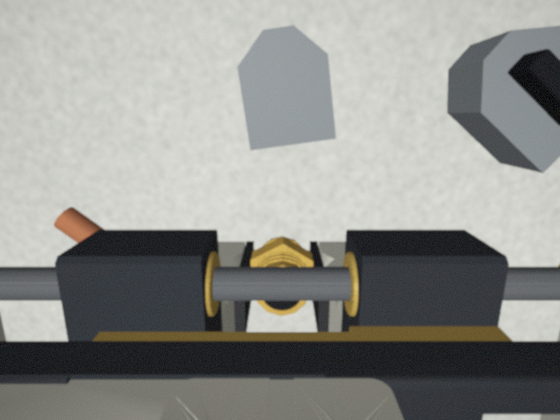

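Base small shows at (90, 287): (0.5917, 0.2905), yaw 0.150. Placing the nipple.

Request:
carry_out:
  targets:
    - [[0, 0, 0, 0.8, 0.06, 0, -1], [0, 0, 0, 0.9, 0.06, 0, -1], [0, 0, 0, 0.9, 0.06, 0.3, -1], [0, 0, 0, 0.84, 0, 0.7, -1], [0, 0, 0, 0, 0, 1, -1], [0, 0, 0, 0, 0, 1, -1], [0, 0, 0, 0, 0, 1, -1], [0, 0, 0, 0, 0, 0.7, -1], [0, 0, 0, 0, 0, 0.4, -1], [0, 0, 0, 0, 0, 0.15, -1], [0, 0, 0, 0, 0, 0, -1], [0, 0, 0, 0, 0, 0, -1]]

```text
t: 32.28
eef_pos: [0.5924, 0.2912, 0.199]
ee_rot: [-3.141, -0.001, 0.016]
force: [0.3, 0.1, -0.3]
width: 0.0255
```

Request:
carry_out:
  targets:
    - [[0, 0, 0, 0, 0, 0.05, -1], [0, 0, 0, 0, 0, 0, -1], [0, 0, 0, 0, 0, 0, -1]]

```text
t: 32.65
eef_pos: [0.5923, 0.2912, 0.1975]
ee_rot: [-3.141, -0.001, 0.016]
force: [-0.9, -0.2, 3.2]
width: 0.0252
```

Request:
carry_out:
  targets:
    - [[0, 0, 0, 0, 0, 0, 0.5], [0, 0, 0, 0, 0, 0, 1], [0, 0, 0, 0, 0, 0, 1], [0, 0, 0, 0, 0, 0, 1], [0, 0, 0, 0, 0, 0, 1], [0, 0, 0, 0, 0, -0.3, 1], [0, 0, 0, 0, 0, -0.8, 1], [0, 0, 0, 0, 0, -1, 1], [0, 0, 0, -0.6, 0, -1, 1], [0, 0, 0, -1, 0, -1, 1], [0, 0, 0, -1, 0, -1, 1], [0, 0, 0, -1, 0, -1, 1], [0, 0, 0, 0, 0, -0.9, 1], [0, 0, 0, 0, 0, 0, 1], [0, 0, 0, 0, 0, 0, 1]]

```text
t: 34.52
eef_pos: [0.5019, 0.2894, 0.3718]
ee_rot: [-3.141, 0.0, 0.015]
force: [0.3, -0.6, -0.4]
width: 0.0877
```

Run:
```python
from h import *
p,d,m,W=fitS("wrist",["plinthS","base_small"]);cv2.imwrite(f"pics/wrist11.png",p[:,:,::-1])
k=(np.hypot(W[...,0]-.592,W[...,1]-.29)<.035)&(W[...,2]>.046)&(W[...,2]<.06)
print(k.sum(),np.median(W[k][:,2]),cv2.minEnclosingCircle((W[k][:,:2]*1000).astype(np.float32)))
# hover behind cover_small with camera looking on, yaw .895
a=.895; go(.589-.09*np.cos(a),.119-.09*np.sin(a),.2186,a)
```

```text
wrist plinthS 4443 0.0176 [0.5916 0.29   0.1486 0.9535]
wrist base_small 2057 0.0076 [0.5915 0.29   0.1503 0.9957]
676 0.05170684665156863 ((592.4972534179688, 289.5746765136719), 11.481988906860352)
t 34.58 grasp [0.5019 0.2893 0.212 ] rot [3.141e+00 1.000e-03 1.500e-02] w 0.0874 F [0.6 0.8 0.5]
 turn [ 0.    0.01 -6.3 ]  shift(cur axes) [ 1.08  9.64 -0.26]  shift(final axes) [-6.74  6.98 -0.26]
```

View pics/wrist11.png

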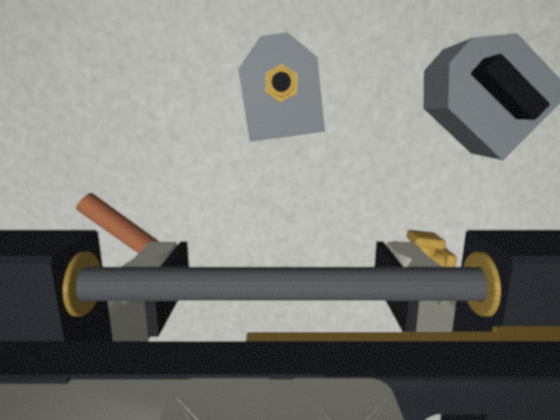

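The small nipple stands at the middle of the small base, (82, 282), with its top at 51.7 mm (52 nominal). Moving to the small cover.

Request:
carry_out:
  targets:
    - [[0, 0, 0, 0.1, 0.9, 0, 1], [0, 0, 0, 0.1, 1, 0, 1], [0, 0, 0, 0.1, 1, 0, 1], [0, 0, 0, 0.1, 1, 0, 1], [0, 0, 0, 0.1, 1, 0, 1], [0, 0, 0, 0.1, 1, 0, 1], [0, 0, 0, 0.1, 1, 0, 1], [0, 0, 0, 0.1, 1, 0, 1], [0, 0, 0, 0.1, 1, 0, 1], [0, 0, 0, 0.1, 0.7, 0, 1], [0, 0, -1, 0, 0, 0, 1], [0, 0, -1, 0, 0, 0, 1], [0, 0, -1, 0, 0, 0, 1], [0, 0, -1, 0, 0, 0, 1], [0, 0, -1, 0, 0, 0, 1], [0, 0, -1, 0, 0, 0, 1], [0, 0, -0.3, 0, 0, 0, 1], [0, 0, 0, 0, 0, 0, 1], [0, 0, 0, 0, 0, 0, 1]]

```text
t: 36.95
eef_pos: [0.5308, 0.0496, 0.3718]
ee_rot: [-3.141, 0.0, 0.894]
force: [0.1, 0.5, -0.7]
width: 0.088
```

Run:
```python
from h import *
p,d,m,W=fitS("wrist",["cover_small"]);cv2.imwrite(f"pics/wrist12.png",p[:,:,::-1])
k=(np.hypot(W[...,0]-.59,W[...,1]-.12)<.06)&(W[...,2]>.071)&(W[...,2]<.084)
print(k.sum(),cv2.minAreaRect((W[k][:,:2]*1000).astype(np.float32)),np.median(W[k][:,2]))
go(.59,.12,.075,.895)
```

```text
wrist cover_small 8090 0.0531 [0.5899 0.1169 0.8912 0.9937]
1757 ((590.0376586914062, 116.72312927246094), (55.336978912353516, 15.68110466003418), 51.00828552246094) 0.0769854588276867
t 37.0 grasp [0.5308 0.0497 0.2125] rot [-3.142  0.     0.894] w 0.0874 F [-0.3 -0.  -0.5]
 turn [-0.    0.   -0.01]  shift(cur axes) [3.68 0.09 5.5 ]  shift(final axes) [3.67 0.09 5.5 ]
```

View pics/wrist12.png

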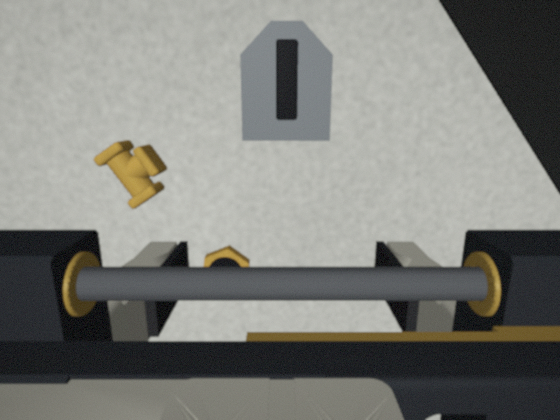

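Request:
carry_out:
  targets:
    - [[0, 0, 0, 0.9, 0.08, 0.3, 1], [0, 0, 0, 0.9, 0.08, 0.3, 0.6], [0, 0, 0, 0.9, 0, 0.4, 0.2], [0, 0, 0, 0.88, 0, 0.5, 0.2], [0, 0, 0, 0, 0, 0.8, 0.2], [0, 0, 0, 0, 0, 0.8, 0.2], [0, 0, 0, 0, 0, 0.8, 0.2], [0, 0, 0, 0, 0, 0.7, 0.2], [0, 0, 0, 0, 0, 0.6, 0.2], [0, 0, 0, 0, 0, 0.3, 0.2], [0, 0, 0, 0, 0, 0, 0.2], [0, 0, 0, 0, 0, 0, 0.2]]
  squeeze: 45

```text
t: 38.5
eef_pos: [0.5902, 0.1175, 0.2351]
ee_rot: [3.141, -0.001, 0.895]
force: [0.2, 0.2, 0.2]
width: 0.0525
```

Run:
```python
from h import *
go(.59,.1168,.075,.893)
p,d=arm.grab_frame("side");cv2.imwrite(f"pics/side13.png",cv2.resize(p[100:320,80:360,::-1],None,fx=2.5,fy=2.5))
```

```text
t 38.5 grasp [0.5904 0.1175 0.0758] rot [ 3.141e+00 -1.000e-03  8.950e-01] w 0.0525 F [0.2 0.2 0.2]
 turn [ 0.   -0.01  0.01]  shift(cur axes) [-0.03  0.01  0.03]  shift(final axes) [-0.03  0.01  0.03]
```

View pics/side13.png

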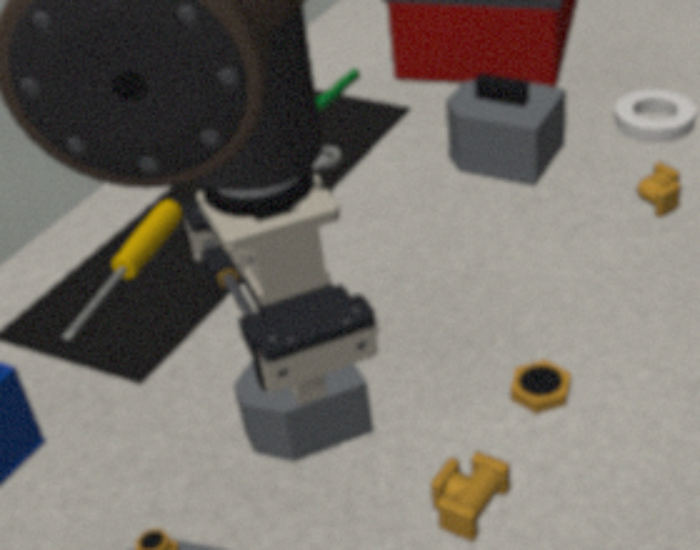

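The gripper is over the rib, and the large box in the background is closed. Grip and lift.

Request:
carry_out:
  targets:
    - [[0, 0, 0, 0, 0, 0, -1], [0, 0, 0, 0, 0, 0, -1], [0, 0, 0, 0, 0, 0, -1], [0, 0, 0, 0, 0, 0, -1], [0, 0, 0, 0, 0, 0, -1], [0, 0, 0, 0, 0, 0, -1], [0, 0, 0, 0, 0, -0.3, -1], [0, 0, 0, 0, 0, -0.6, -1], [0, 0, 0, 0, 0, -0.8, -1], [0, 0, 0, 0, 0, -0.8, -1], [0, 0, 0, 0, 0, -0.8, -1], [0, 0, 0, 0, 0, -0.7, -1], [0, 0, 0, 0, 0, 0, -1], [0, 0, 0, 0, 0, 0, -1]]

```text
t: 40.3
eef_pos: [0.5896, 0.1173, 0.3339]
ee_rot: [-3.141, 0.0, 0.895]
force: [0.6, 0.4, -1.1]
width: 0.0162
```

Run:
```python
from h import *
go(.5916,.2902,.176,.150)
```

```text
t 40.3 grasp [0.5895 0.1173 0.1746] rot [-3.141  0.     0.895] w 0.0162 F [ 0.6  0.4 -1.1]
 turn [-0.    0.    5.33]  shift(cur axes) [ 5.45 -4.27 -0.05]  shift(final axes) [ 1.11 -6.83 -0.05]
```

Request:
carry_out:
  targets:
    - [[0, 0, 0.8, 0, 0, 0, -1], [0, 0, 0.9, 0, 0, 0, -1], [0, 0, 0.9, 0, 0, 0, -1], [0, 0, 0.9, 0, 0, 0, -1], [0, 0, 0.9, 0, 0, 0, -1], [0, 0, 0.93, 0, 0, 0, -1], [0, 0, 0, 0.1, -0.6, 0, -1], [0, 0, 0, 0.15, -0.9, 0, -1], [0, 0, 0, 0.15, -0.9, 0, -1], [0, 0, 0, 0.15, -0.9, 0, -1], [0, 0, 0, 0.15, -0.9, 0, -1], [0, 0, 0, 0.15, -0.9, 0, -1], [0, 0, 0, 0.15, -0.9, 0, -1], [0, 0, 0, 0.11, -0.83, 0, -1], [0, 0, 0, 0, 0, 0, -1], [0, 0, 0, 0, 0, 0, -1], [0, 0, 0, 0, 0, 0, -1]]

```text
t: 42.42
eef_pos: [0.5917, 0.2898, 0.3344]
ee_rot: [3.142, 0.0, 0.15]
force: [-0.7, -0.4, -0.4]
width: 0.0153
```

Run:
```python
from h import *
go(.5916,.2902,.0838,.150)
p,d=arm.grab_frame("wrist");cv2.imwrite(f"pics/wrist14.png",p[...,::-1])
m=arm.camera_model("wrist");W=cloud("wrist",d,m)
k=(np.hypot(W[...,0]-.592,W[...,1]-.29)<.085)&(W[...,2]>.145)&(W[...,2]<.158)
R=np.array([[np.cos(.15),np.sin(.15)],[-np.sin(.15),np.cos(.15)]]); q=(W[k][:,:2]-[.5916,.2902])@R.T
print(k.sum(),q.min(0),q.max(0), "expect x max .045, y +-.036")
p,d=arm.grab_frame("side");cv2.imwrite(f"pics/side14.png",cv2.resize(p[200:400,60:300,::-1],None,fx=2.5,fy=2.5))
```

```text
t 42.42 grasp [0.5917 0.2898 0.1751] rot [3.142 0.    0.15 ] w 0.0153 F [-0.7 -0.4 -0.4]
 turn [0. 0. 0.]  shift(cur axes) [-0.   -0.02  3.65]  shift(final axes) [-0.   -0.02  3.65]
7551 [-0.04162684 -0.03766004] [0.0450741  0.03449292] expect x max .045, y +-.036
```

View pics/wrist14.png

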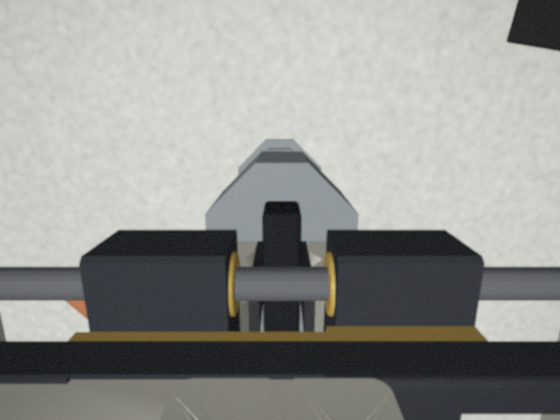

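View pics/side14.png

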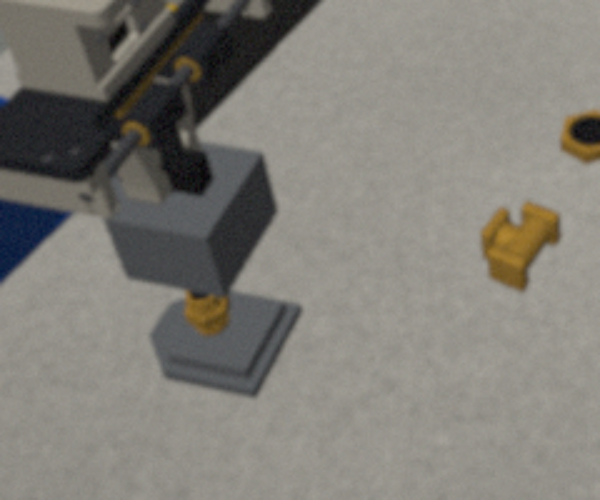

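Cover and base are aligned, apart from 1.5 mm in y, which I correct on the way down.

Request:
carry_out:
  targets:
    - [[0, 0, 0, 0, -0.05, 0.5, -1], [0, 0, 0, 0, 0, 0.7, -1], [0, 0, 0, 0, 0, 0.7, -1], [0, 0, 0, 0, 0, 0.6, -1], [0, 0, 0, 0, 0, 0.4, -1], [0, 0, 0, 0, 0, 0.2, -1], [0, 0, 0, 0, 0, 0.1, -1], [0, 0, 0, 0, 0, 0.1, -1], [0, 0, 0, 0, 0, 0.1, -1], [0, 0, 0, 0, 0, 0.1, -1], [0, 0, 0, 0, 0, 0.1, -1], [0, 0, 0, 0, 0, 0, -1]]

```text
t: 44.02
eef_pos: [0.5914, 0.2915, 0.2442]
ee_rot: [3.141, 0.0, 0.151]
force: [-1.3, 0.7, -1.2]
width: 0.0158
```

Grasp z is 0.0849, about 1 mm above seated, with no contact force. Lower that bit, release and back off.

Request:
carry_out:
  targets:
    - [[0, 0, 0, 0, 0, 0.04, -1], [0, 0, 0, 0, 0, 0, -1], [0, 0, 0, 0, 0, 0, -1], [0, 0, 0, 0, 0, 0, 0.2], [0, 0, 0, 0, 0, 0, 0.2], [0, 0, 0, 0, 0, 0, 0.2], [0, 0, 0, 0, 0, 0, 0.2], [0, 0, 0, 0, 0, -0.3, 0.2], [0, 0, 0, 0, 0, -0.7, 0.2], [0, 0, 0, 0, 0, -0.9, 0.5], [0, 0, 0, -0.6, 0, -1, 1], [0, 0, 0, -1, 0, -1, 1], [0, 0, 0, -1, 0, -1, 1], [0, 0, 0, -1, 0, -0.5, 1], [0, 0, 0, 0, 0, 0, 1], [0, 0, 0, 0, 0, 0, 1]]

```text
t: 46.02
eef_pos: [0.5027, 0.2781, 0.3793]
ee_rot: [-3.141, -0.001, 0.151]
force: [1.1, 1.0, 0.5]
width: 0.0876
```

Run:
```python
from h import *
go(.5,.29,.2,.15)
p,d,m,W=fitS("wrist",[]);cv2.imwrite(f"pics/wrist15.png",p[:,:,::-1])
def chk(W,c,a,b,L,Wd):
    k=(np.hypot(W[...,0]-c[0],W[...,1]-c[1])<.085)&(W[...,2]>a)&(W[...,2]<b)
    A=W[k]; t=np.linalg.lstsq(np.c_[A[:,:2],np.ones(len(A))],A[:,2],rcond=None)[0][:2]
    print(np.round(np.median(A[:,2]),4),np.round(fitpoly(A[:,:2],L,Wd),4),"tilt",np.round(t,3))
chk(W,(.592,.29),.054,.067,.09,.072)
for n in ["scene","side"]:
    p,d,m,W=fitS(n,[]);cv2.imwrite(f"pics/{n}15.png",p[:,:,::-1]); print(n)
    chk(W,(.592,.29),.054,.067,.09,.072); chk(W,(.602,-.315),.06,.073,.11,.09)
    for q in ["tee_centre","elbow_centre","nut_centre"]: print(q,[np.round(at_z(m,r["point"],Q[q])[:2],3).tolist() for r in arm.landmark_of(n,q)[:1]])
```

```text
t 46.02 grasp [0.5028 0.2783 0.22  ] rot [-3.141e+00 -1.000e-03  1.510e-01] w 0.0876 F [1.1 1.  0.5]
 turn [-0.01 -0.01  0.01]  shift(cur axes) [-0.04 -0.49  0.8 ]  shift(final axes) [-0.03 -0.49  0.8 ]
0.0604 [0.5916 0.29   0.1479 0.9953] tilt [-0.    -0.002]
scene
0.0613 [0.5936 0.2929 0.1343 0.9639] tilt [-0.001  0.012]
0.0672 [ 0.6035 -0.3127  0.0214  0.9781] tilt [-0.002 -0.004]
tee_centre [[0.432, 0.153]]
elbow_centre [[0.415, -0.29]]
nut_centre [[0.435, 0.014]]
side
0.0611 [0.5906 0.2922 0.1459 0.9654] tilt [ 0.015 -0.01 ]
0.0673 [ 0.5998 -0.3117  0.0327  0.9373] tilt [ 0.009 -0.024]
tee_centre [[0.645, 0.26]]
elbow_centre [[0.42, -0.28]]
nut_centre [[0.421, 0.012]]
```

View pics/wrist15.png

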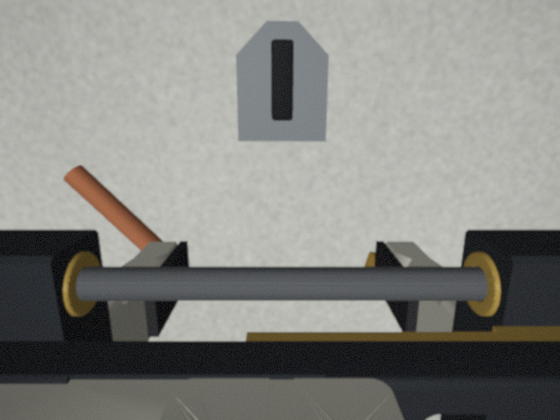

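View pics/side15.png

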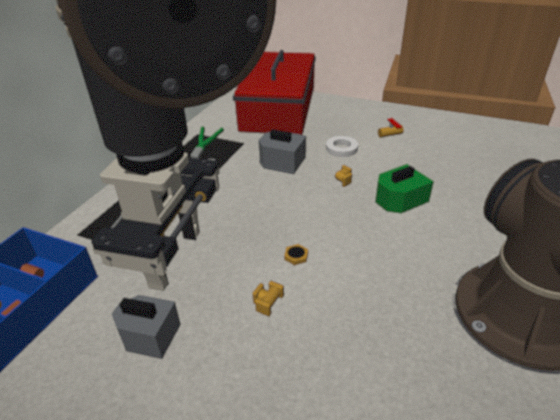

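Both boxes are closed, and the tee (297, 267), elbow (175, 344) and nut (254, 296) are where they were. The side network's tee report at (0.645, 0.26) is a false hit, since the picture shows the tee unmoved. Handing in.

```bash
python3 -c "
from station import arm
print(arm.job_done())"
```

```text
the job is handed in; nothing more can be done
None
```

Both nipples are boxed, the covers are on, and the job is handed in at about 46 s of the 120 s. The hand-in reports no verdict.

| Last wrist-camera check | Large | Small |
|---|---|---|
| Nipple from base centre, before covering | about 6 mm | about 1 mm |
| Cover top height (expected if seated) | 66.7 mm (67) | 60.4 mm (61) |
| Cover from base centre | about 1.6 mm | about 0.2 mm |
| Cover yaw error | under 0.01 rad | under 0.01 rad |
| Cover tilt | about 0.002 rad | about 0.002 rad |

- **Orientation and release:** the clipped corners face the same way as the bases, and the gripper is open and clear of everything.
- **Checks that disagreed:** the scene and side cameras differed from the wrist by 2–5 mm, so I went by the wrist. They also showed up to about 0.025 rad of tilt, on fewer points.
- **Other parts:** the tee, elbow and nut look unmoved. In the last check the side network reported the tee at a wrong place, but the picture and the scene camera show it where it was.

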